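# Hold the freshener cap half-turned

## Robot

A 7-joint arm with a two-finger parallel gripper is mounted at the origin on the work surface. World frame = base frame: x ahead of the robot, y to its left, z up, the work surface at z = 0. Lengths are in mm, angles in rad, forces in N, time in s.
With the tool pointing down it reaches from about 350 to 900 mm from the base axis. Payload 19.9 kg.
Tool frame: the origin (TCP) lies at the very end of the fingers, on their centre line; the grasp point (between the pads) lies 19 mm behind it (grip_depth is the distance from the TCP to the grasp point, in mm); x points along the fingers, y is the direction in which the jaws open and shut, and the axes are right-handed (so a half turn about x gives the same grasp; the last joint's range is limited). The gripper opens to 85 mm and grips with 20 to 120 N. Pads are 22 mm wide; open, the fingers measure 114 mm over their backs; the gripper's body (76 mm by 85 mm) begins 54 mm behind the grasp point. The pads swing forward as they close: fully open they stand 13 mm farther back than shut.
Start: joints at [-1.391, 0.417, -0.01, 1.614, 0.005, 1.111, -0.053], TCP at [137.482, 609.672, 231.26] pointing down, gripper open.
Joint ranges: [-2.81, 2.81], [-0.39, 2.02], [-1.27, 1.25], [0.06, 2.57], [-1.19, 4.33], [0.19, 2], [-2.82, 2.82]. Speed limits (rad/s): [1.89, 1.89, 2.39, 2.39, 3.01, 3.01, 3.01].

## Interface

Orientations are given as a rotation vector (axis times angle).
In Python, from station import * gives the robot as it stands.
- The arm moves only by the shell command python3 -m creep 'ROWS' [FORCE]. ROWS is JSON, a list that holds one entry, the list of rows, each a list of 7 numbers: the shift along the world's x, y, z in cm, then the turn, a rotation vector about the world's x, y, z in degrees, then the closure, from -1 (fully open) to 1 (shut), so that 0 is half open. A call has 1 to 20 rows; each row is the pose to reach, as a shift and turn from the pose measured when the call began; what a row does not reach only later rows make up. A row lasts 1/8 s, in which the tool goes at most 62.5 mm and 10.7 degrees, less where a joint would pass 70% of its speed; a pose out of reach is approached as far as the arm can. A call with a gripper value outside its range is refused whole. The fingers move at their own pace and stop on an object; FORCE is the grip in N (left out, the last holds). Time passes only in rows, so rows that repeat a pose let the fingers close. It gives the time, the measured TCP pose, the force and the opening at its end, in the units of the state.
- observe(): the state, without advancing time (a new reading comes with each control period).
- read_camera(name): name is "side" or "top" or "wrist"; returns the picture (400x640x3 uint8, red, green, blue); there is no depth.
- calibration(name): a dict with "intrinsics" (3x3 intrinsics, pixels), "pose" (4x4, takes a point from camera to world coordinates); the wrist camera has in their place "mount" (4x4, takes a point from camera to tool coordinates, whose origin is the TCP and whose axes are the tool frame's). Camera axes: x right, y up, looking along -z (the intrinsics and any distortion apply to the point x, -y, -z); pixel columns grow to the right and rows downward; lengths in mm; the calibration is good to about 2 mm. A picture is of the moment at which its call begins: read the wrist's pose just before it. calibration takes no time and is no camera call.
- sign_off(): hands the job in, once; it reports no verdict.
The state is a dict: "time_s": time; "joint_pos": joint angles; "qvel": joint speeds; "joint_torque": joint torques, N m; "position": TCP position; "ee_rot": TCP orientation; "wrist_force": force on the tool from outside, world axes, zero at the start; "torque": the same for the moment, N m; "opening": finger opening in mm.
Only numpy, scipy, OpenCV 4.12 (cv2) and the standard library are available. Lean on these libraries where they do the work, as an engineer would, in place of code of your own. Each camera call takes 0.05 s, during which the arm holds its last target.

## Task

Fit the loose bayonet cap onto the closet freshener canister: lift it by its wooden grip bar, set its two lugs down through the notches until the cap is fully home, then twist it clockwise (seen from above) until the bar points at the broad half-way ribs on the rim (its airing position), stopping before the lock clicks. The cap springs back if let go, so keep gripping it there: the program finishes while still holding the cap at half-turn. Leave everything else on the shelf where it is.

Things in the scene. Friction and masses are not known exactly. Their poses are not given: they have to be found in the camera images.
- cap_grip (a point): Centre of the wooden grip bar on the loose bayonet cap (about 120 g): 84 mm long (x), 14 mm wide (y), 34 mm high; z up. It stands on a grey disc 90 mm in diameter, 6 mm thick. This point is 17 mm above the disc's top, 41 mm above the cap's foot, on which the cap stands upright at the start. Turned half round, the cap is the same.
- cap: The same cap; origin at the centre of its foot, x along bar and lugs, z up. Below the disc is a round plug 60 mm in diameter, 18 mm deep, with two lugs at its foot at +x and -x, right under the bar's ends: each 12 mm wide, 8 mm high, reaching 38 mm from the axis.
- cap_bar_end (a point): End of the cap's grip bar at +x of the cap, 42 mm from its axis, at the bar's mid height. The other end is alike.
- canister_mouth (a point): Centre of the white freshener canister's mouth, at its top face, 90 mm above the shelf; x along the notches. Round hole 64 mm in diameter with notches at +x and -x, 16 mm wide, reaching 41 mm from the axis; top face 8 mm thick, the lugs turn under it. Fully home, the cap's disc rests on this face, its bar centre 23 mm above this point. The cap turns clockwise only (x towards -y).
- canister: The canister, 112 mm in diameter, dark vent slots round its side, fixed to the shelf on a 130 mm square wooden plate; origin under its centre, x along the notches. Low metal marks on the rim, both sides: twin thin ribs at the notches (insert), one broad rib 45 degrees clockwise from them (half-way), a round pip at 90 degrees (locked).
- spring_ring (a joint): Turn of the spring ring inside the canister that the lugs push round, rad: 0 at the notches, growing clockwise. Lugs meet it after about 3 degrees of turn; half-way reads about 0.73. It pushes back with 0.1 N m at half-way and drives the cap back if let go. From about 1.0 the lugs meet the sprung lock catch, which clicks beyond 1.2. Once turned, the cap has 2 mm of lift play.
- coin_bowl: Grey ceramic coin bowl, 110 mm in diameter, 42 mm high; origin under its centre. Bystander.
- shoe_tree: Small wooden shoe tree, 205 mm long (along x), 55 mm wide, 57 mm high; origin on its underside, near the middle. Bystander.
- money_clip: Steel money clip, 52 x 24 x 10 mm; origin under its centre. Bystander.
- fob_case: Black plastic key fob case, 62 x 36 x 16 mm, with a wire spring clip at +x reaching 52 mm; origin under the case's centre. Bystander.
- polish_tin: Metal shoe polish tin, 72 mm in diameter, 32 mm high; origin under its centre. Bystander.
- shoe_brush: Flat dusting brush with a wooden handle, 180 mm long (along x); origin on the underside. Bystander.
Not all that is in view belongs to the job. Of the things like the canister, leave any that is orange; of the rest the smaller one is meant.

How it is judged:
By the outcome, as a careful person would: the job done as asked, in the order asked, and still so for the second after the job is handed in, while the arm keeps its last pose, push and grip.
It also fails if it takes over 43 s, if anything falls off the work surface, if the arm or the gripper's body presses on something with over 40 N, if the wrist force passes 120 N, or if a joint passes its speed limit or range.

## Working session

There is one attempt and no reset: what is moved stays moved. The work goes in short steps, Python scripts to look and compute and a shell command to move; the robot and the scene stay as the last step left them, time stands still between calls to the robot, and variables do not carry over. Pictures are saved under pics/ and viewed, and the job is handed in when it is done.

```bash
mkdir -p pics; ls; python3 - <<'E'
from station import *
import cv2
s=observe(); print(s)
for n in ("side","top","wrist"):
    im=read_camera(n); cv2.imwrite(f"pics/a_{n}.png",im[:,:,::-1])
    c=calibration(n); print(n,{k:(v.tolist() if hasattr(v,'tolist') else v) for k,v in c.items()})
E
```

```text
pics
{'time_s': 0.0, 'joint_pos': array([-1.39054966,  0.41797565, -0.01030638,  1.61417902,  0.00471653,
        1.11070173, -0.05301579]), 'qvel': array([-5.50166796e-04, -2.54557337e-06,  7.43585038e-04,  5.04083742e-04,
       -4.79897111e-05,  3.57561148e-04, -1.66412121e-05]), 'joint_torque': array([ 1.17634677e-04, -8.64463949e+01,  6.78815804e-01, -4.34891689e+01,
        1.90717494e-02,  7.62457203e-03,  1.39846441e-05]), 'position': array([137.39444565, 609.35075418, 230.6571783 ]), 'ee_rot': array([ 0.17311798,  1.56380761, -0.17506895]), 'wrist_force': array([ 0.61496745, -0.29172674,  0.03241484]), 'torque': array([ 0.00778968,  0.00539163, -0.00382049]), 'opening': 85.16774341804094}
side {'intrinsics': [[455.46650750077373, 0.0, 321.4819193683854], [0.0, 455.46650750077373, 197.81818176323026], [0.0, 0.0, 1.0]], 'pose': [[0.9832929839303772, 0.10861632187067305, -0.14607327742123574, 358.76054166644303], [-0.18190399318957112, 0.556470629327325, -0.810710414363686, -939.7687342396173], [-0.006770894695932826, 0.8237371749043121, 0.5669314082547195, 742.270568889347], [
[... 170 characters left out ...]
13939361049458, 0.9954163080554861, -0.09463376108194865, 403.98257388924867], [-0.9999005939358608, 0.01348454169602225, -0.004119390969730258, 1.3370863143469385], [-0.0028244160533650664, 0.09468125892928508, 0.9955036322794225, 1193.4608059984698], [0.0, 0.0, 0.0, 1.0]]}
wrist {'intrinsics': [[286.3578834126717, 0.0, 318.294003362171], [0.0, 286.3578834126717, 201.02453234403146], [0.0, 0.0, 1.0]], 'mount': [[-0.0008516688609540849, 0.2749568240558437, -0.9614561974241318, -142.4111926937469], [0.9999995410657931, 0.000656040791142169, -0.0006981967348164063, 1.6321881225141999], [0.0004387805276353898, -0.9614563508114142, -0.2749572565982656, -69.30553517579844], [0.0, 0.0, 0.0, 1.0]]}
```

View pics/a_top.png

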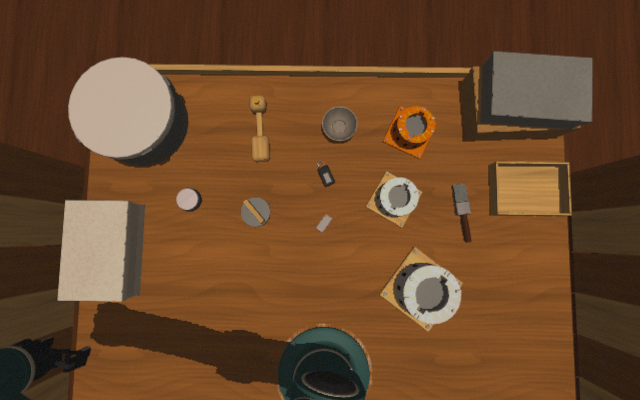

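View pics/a_side.png

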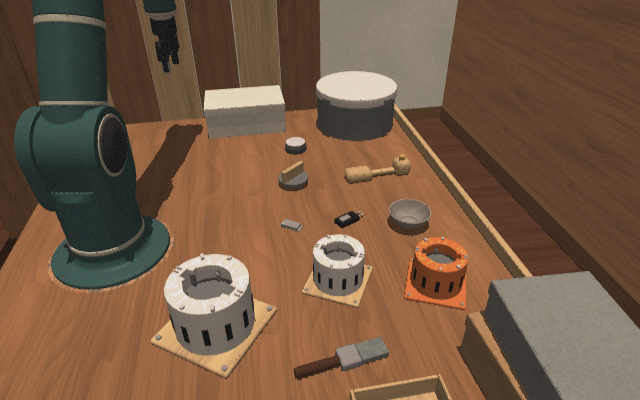

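View pics/a_wrist.png

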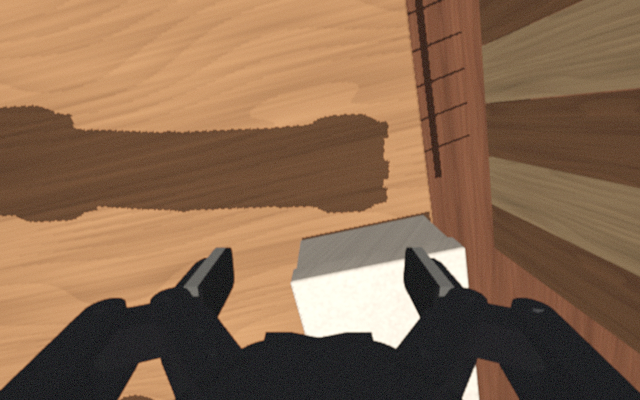

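The top view shows the cap at about (256,212), with its bar running from upper left to lower right. The smaller white canister is at (399,197), the large white one at (430,293) and the orange one at (413,125). I'll enlarge the cap and the small canister.

```bash
python3 - <<'E'
import cv2,numpy as np
t=cv2.imread("pics/a_top.png"); s=cv2.imread("pics/a_side.png")
def crop(im,x,y,w,h,k): return cv2.resize(im[y:y+h,x:x+w],None,fx=k,fy=k,interpolation=cv2.INTER_CUBIC)
a=crop(t,231,187,50,50,8);b=crop(t,374,172,50,50,8)
cv2.imwrite("pics/b_top.png",np.hstack([a,b]))
a=crop(s,268,150,50,50,8);b=crop(s,305,225,66,66,6)
cv2.imwrite("pics/b_side.png",np.hstack([a,b[:400,:400]]))
E
```

```text
Traceback (most recent call last):
ValueError: all the input array dimensions except for the concatenation axis must match exactly, but along dimension 0, the array at index 0 has size 400 and the array at index 1 has size 396
```

View pics/b_top.png

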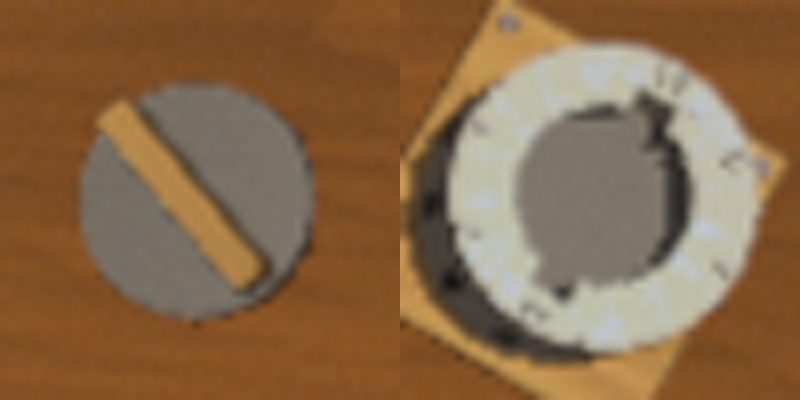

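The left crop shows the bar's top running from about (114,112) to (250,275), with the disc centred at (197,200). The right crop shows the rim circle centred near (602,197) and twin ribs at about (672,80) and (537,308). Next I'll project these to world coordinates.

```bash
cat > h.py <<'E'
import numpy as np
from station import *
from scipy.spatial.transform import Rotation as R
def ray(name,px,z,T=None):
    c=calibration(name);K=np.array(c["intrinsics"]);T=np.array(c["pose"]) if T is None else T
    d=np.linalg.inv(K)@[px[0],px[1],1]; d=T[:3,:3]@[d[0],-d[1],-d[2]]; o=T[:3,3]
    return o+d*(z-o[2])/d[2]
def wristT(s):
    M=np.eye(4);M[:3,:3]=R.from_rotvec(s["ee_rot"]).as_matrix();M[:3,3]=s["position"]
    return M@np.array(calibration("wrist")["mount"])
def proj(name,p,T=None):
    c=calibration(name);K=np.array(c["intrinsics"]);T=np.array(c["pose"]) if T is None else T
    q=T[:3,:3].T@(np.asarray(p,float)-T[:3,3]); v=K@[q[0],-q[1],-q[2]]; return v[:2]/v[2]
E
python3 - <<'E'
from h import *
f=lambda u,v,x0,y0,z:ray("top",((u+.5)/8-.5+x0,(v+.5)/8-.5+y0),z)
a=f(114,112,231,187,58);b=f(250,275,231,187,58);print("bar",a,b,(a+b)/2,np.linalg.norm(a-b),np.degrees(np.arctan2(*(b-a)[1::-1])))
print("disc",f(197,200,231,187,24))
print("rim",f(202.5,197,374,172,90))
a=f(272,80,374,172,90);b=f(137,308,374,172,90);print("ribs",a,b,(a+b)/2,np.degrees(np.arctan2(*(b-a)[1::-1])))
a=f(255,118,374,172,90);b=f(156,280,374,172,90);print("notch",np.degrees(np.arctan2(*(b-a)[1::-1])))
s=observe();Rm=R.from_rotvec(s["ee_rot"]).as_matrix();print(Rm.round(3))
print(np.degrees(np.arctan2(Rm[1,1],Rm[0,1])))
# check tip/jaw heading in wrist
E
python3 - <<'E'
import cv2,numpy as np
s=cv2.imread("pics/a_side.png")
def crop(im,x,y,w,h,k): return cv2.resize(im[y:y+h,x:x+w],None,fx=k,fy=k,interpolation=cv2.INTER_CUBIC)
cv2.imwrite("pics/b_side.png",np.hstack([crop(s,268,150,50,50,8),crop(s,299,220,80,80,5)]))
E
```

```text
bar [507.71078468 237.52486761  58.        ] [447.93231801 185.2619779   58.        ] [477.82155134 211.39342276  58.        ] 79.40324123344784 -138.83757161274303
disc [477.5482996  211.81397274  24.        ]
rim [ 523.49710358 -213.66680337   90.        ]
ribs [ 566.44658792 -239.02880466   90.        ] [ 483.03388591 -189.92837011   90.        ] [ 524.74023691 -214.47858738   90.        ] 149.51703641181086
notch 148.72772442458367
[[-0.     0.22   0.976]
 [-0.001  0.976 -0.22 ]
 [-1.    -0.001  0.   ]]
77.29223036656944
```

View pics/b_side.png

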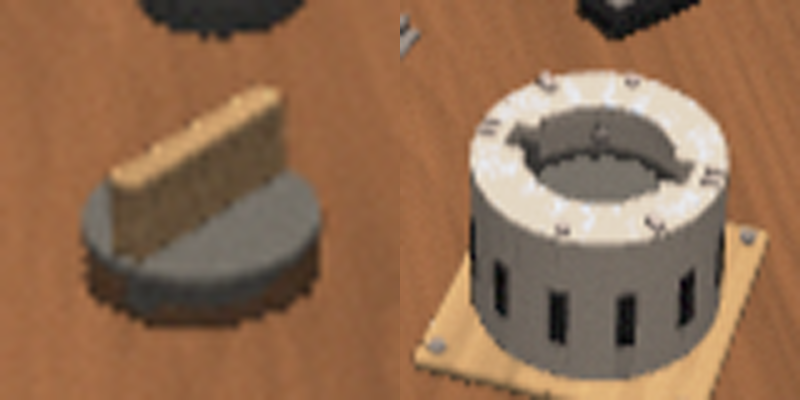

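The cap is at about (478,212) with its bar at 41.2°. The canister is at about (524,-214) with notches at -30.5°. I'll turn the jaws by +53.9° and move to a hover over the cap.

```bash
python3 -m creep '[[[17,-20,-2,0,0,27,-1],[34.03,-39.8,-7,0,0,53.9,-1],[34.03,-39.8,-7,0,0,53.9,-1],[34.03,-39.8,-7,0,0,53.9,-1],[34.03,-39.8,-7,0,0,53.9,-1],[34.03,-39.8,-7,0,0,53.9,-1],[34.03,-39.8,-7,0,0,53.9,-1],[34.03,-39.8,-7,0,0,53.9,-1],[34.03,-39.8,-7,0,0,53.9,-1],[34.03,-39.8,-7,0,0,53.9,-1],[34.03,-39.8,-7,0,0,53.9,-1],[34.03,-39.8,-7,0,0,53.9,-1],[34.03,-39.8,-7,0,0,53.9,-1],[34.03,-39.8,-7,0,0,53.9,-1],[34.03,-39.8,-7,0,0,53.9,-1]]]'
python3 - <<'E'
from h import *
import cv2
s=observe();im=read_camera("wrist");T=wristT(s)
cv2.imwrite("pics/c_wrist.png",im[:,:,::-1]);np.save("T_c.npy",T)
print(s["time_s"],s["position"],s["qvel"].max(),s["joint_pos"])
Rm=R.from_rotvec(s["ee_rot"]).as_matrix();print(np.degrees(np.arctan2(Rm[1,1],Rm[0,1])))
d=np.array([np.cos(np.radians(41.2)),np.sin(np.radians(41.2)),0])
c=np.array([477.7,211.6,58]);print([proj("wrist",c+k*d,T).round(1) for k in(-42,0,42)])
E
```

```text
time_s: 2.02
position: [477.6, 211.6, 160.9]
ee_rot: [-0.563, 1.496, 0.562]
wrist_force: [0.6, -0.2, 0.1]
opening: 85.6
2.025 [477.63787479 211.63123154 160.85296721] 0.0032617107890555845 [-0.54096679  0.31885322  0.07666386  1.93822526 -0.02990329  0.88523723
  1.8408735 ]
131.21306301155013
[array([317.5, 151. ]), array([317.5, 198.7]), array([317.6, 242.3])]
```

View pics/c_wrist.png

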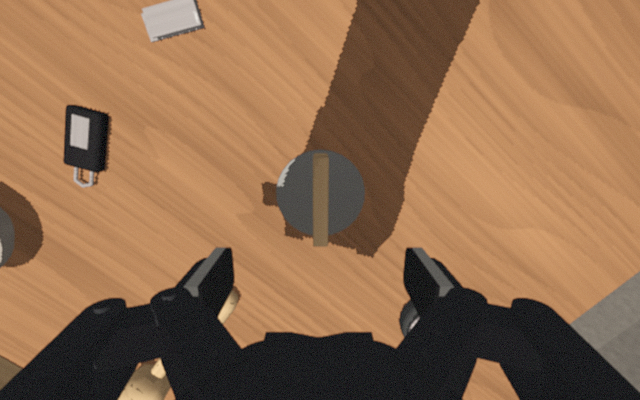

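The wrist view shows the bar's top running from (321,154) to (320.5,246), about 3 px from the prediction. I'll refine from a zoomed crop.

```bash
python3 - <<'E'
import cv2
s=cv2.imread("pics/c_wrist.png")
cv2.imwrite("pics/c_zoom.png",cv2.resize(s[140:260,265:375],None,fx=5,fy=5,interpolation=cv2.INTER_CUBIC))
E
```

```text
(no output)
```

View pics/c_zoom.png

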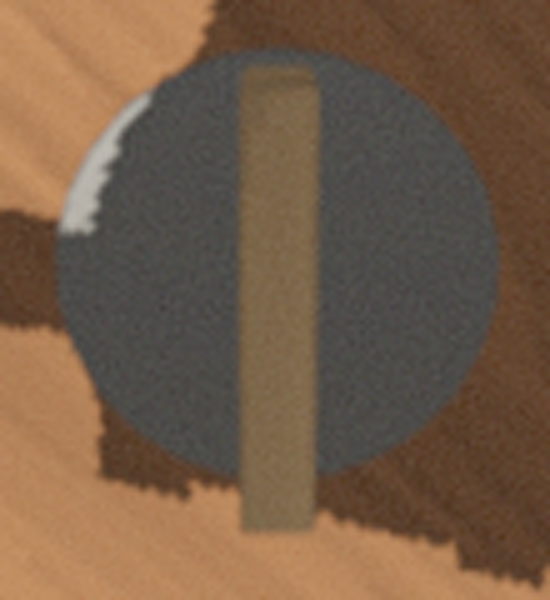

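```bash
python3 - <<'E'
from h import *
T=np.load("T_c.npy")
a=ray("wrist",(265+279.5/5-.4,140+85/5-.4),58,T);b=ray("wrist",(265+278/5-.4,140+532/5-.4),58,T)
print(a,b,(a+b)/2,np.linalg.norm(a-b),np.degrees(np.arctan2(*(b-a)[1::-1])))
print(ray("wrist",(265+277/5-.4,140+262/5-.4),24,T))
print(T[:3,3])
E
```

```text
[447.96195465 188.97650478  58.        ] [510.53930529 243.59774756  58.        ] [479.25062997 216.28712617  58.        ] 83.06265692736423 41.11639474742224
[477.98951719 214.97946932  24.        ]
[425.80549568 167.4599603  303.25254261]
```

The wrist and top cameras differ by about 4 mm, which is calibration bias. I'll look at the canister with the wrist camera from the same relative pose so the bias cancels, then come back and pick.

```bash
python3 -m creep '[[[2,-20,3.2,0,0,-35,-1],[4.64,-42.5,3.2,0,0,-71.7,-1],[4.64,-42.5,3.2,0,0,-71.7,-1],[4.64,-42.5,3.2,0,0,-71.7,-1],[4.64,-42.5,3.2,0,0,-71.7,-1],[4.64,-42.5,3.2,0,0,-71.7,-1],[4.64,-42.5,3.2,0,0,-71.7,-1],[4.64,-42.5,3.2,0,0,-71.7,-1],[4.64,-42.5,3.2,0,0,-71.7,-1],[4.64,-42.5,3.2,0,0,-71.7,-1],[4.64,-42.5,3.2,0,0,-71.7,-1],[4.64,-42.5,3.2,0,0,-71.7,-1],[4.64,-42.5,3.2,0,0,-71.7,-1],[4.64,-42.5,3.2,0,0,-71.7,-1]]]'
python3 - <<'E'
from h import *
import cv2
s=observe();im=read_camera("wrist");T=wristT(s)
cv2.imwrite("pics/d_wrist.png",im[:,:,::-1]);np.save("T_d.npy",T)
print(s["time_s"],s["position"],s["joint_pos"])
c=proj("wrist",(524,-214,90),T);print(c)
x,y=int(c[0])-60,int(c[1])-60;print(x,y)
cv2.imwrite("pics/d_zoom.png",cv2.resize(im[max(0,y):y+120,x:x+125,::-1],None,fx=5,fy=5,interpolation=cv2.INTER_CUBIC))
E
```

```text
time_s: 3.82
position: [524.1, -213.4, 192.9]
ee_rot: [0.416, 1.53, -0.418]
wrist_force: [-0.6, -0.2, 0.4]
opening: 85.5
3.825 [ 524.10427361 -213.3999815   192.8546191 ] [-0.06228009  0.38475806  0.49521594  1.81634404 -0.21334846  0.9934664
  1.55821148]
[315.68389716 200.97139812]
255 140
```

View pics/d_wrist.png

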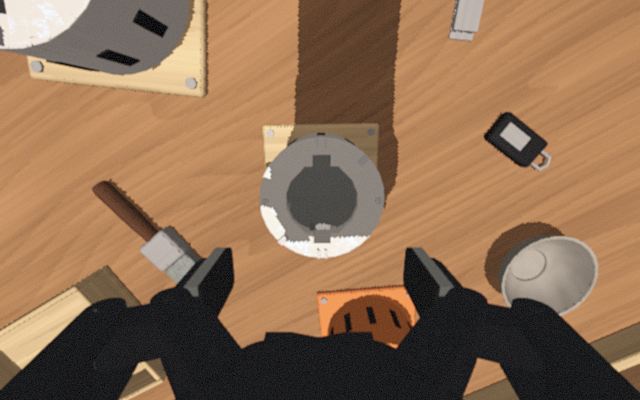

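View pics/d_zoom.png

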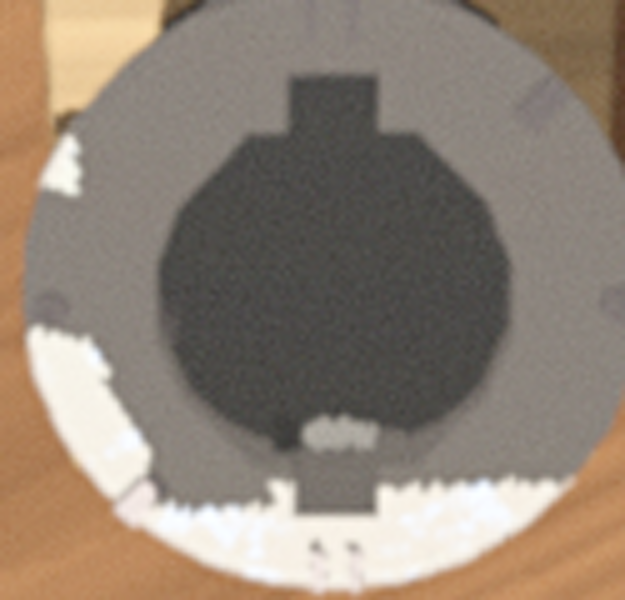

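The notches are well aligned with the image's vertical axis. The upper notch edge is centred at crop (333,75) and the lower at (336,513). The broad ribs are at (540,100) and (135,500), which is clockwise of the notches as expected.

```bash
python3 - <<'E'
from h import *
T=np.load("T_d.npy")
f=lambda u,v:ray("wrist",(255+u/5-.4,140+v/5-.4),90,T)
def show(n,a,b): print(n,a,b,(a+b)/2,np.linalg.norm(a-b),np.degrees(np.arctan2(*(b-a)[1::-1])))
show("notch",f(333.5,75),f(336.5,513)); show("ribs",f(332,20),f(335,563)); show("hole lr",f(158,285),f(511,285)); show("broad",f(540,100),f(136,500)); show("rim lr",f(24,300),f(636,300))
# tool-frame residuals
Rt=lambda a:np.array([[np.cos(a),np.sin(a)],[-np.sin(a),np.cos(a)]])
E
```

```text
notch [ 491.11086363 -188.94681703   90.        ] [ 561.19555237 -229.33546434   90.        ] [ 526.153208   -209.14114069   90.        ] 80.88947043260929 -29.95413631085108
ribs [ 483.0333861  -184.51033488   90.        ] [ 569.84183543 -234.71739074   90.        ] [ 526.43761077 -209.61386281   90.        ] 100.28187938219034 -30.043628743183277
hole lr [ 507.25476645 -234.46943026   90.        ] [ 539.0474771  -180.53102461   90.        ] [ 523.15112178 -207.50022743   90.        ] 62.61092599423478 59.483787500391365
broad [ 512.71800129 -160.6598309    90.        ] [ 540.07587172 -260.01974957   90.        ] [ 526.39693651 -210.33979023   90.        ] 103.05749129207737 -74.6055802099172
rim lr [ 497.48777615 -256.48119743   90.        ] [ 552.77206429 -162.68811029   90.        ] [ 525.12992022 -209.58465386   90.        ] 108.87376043692925 59.48370446245039
```

The wrist and top cameras agree on the cap-to-canister vector, (47,-425.7) against (46.6,-425.6), and on the relative turn of about -71.2°. Now I'll return and grasp at (479.1,216.2).

```bash
python3 -m creep '[[[-2,20,-2,0,0,35,-1],[-4.5,42.96,-5,0,0,71.6,-1],[-4.5,42.96,-5,0,0,71.6,-1],[-4.5,42.96,-5,0,0,71.6,-1],[-4.5,42.96,-8,0,0,71.6,-1],[-4.5,42.96,-8,0,0,71.6,-1],[-4.5,42.96,-8,0,0,71.6,-1],[-4.5,42.96,-8,0,0,71.6,-1],[-4.5,42.96,-9,0,0,71.6,-1],[-4.5,42.96,-9,0,0,71.6,-1],[-4.5,42.96,-9,0,0,71.6,-1],[-4.5,42.96,-9,0,0,71.6,-1],[-4.5,42.96,-9,0,0,71.6,-1]]]'
python3 - <<'E'
from h import *
import cv2
s=observe();im=read_camera("wrist");T=wristT(s)
cv2.imwrite("pics/e_wrist.png",im[:,:,::-1])
print(s["time_s"],s["position"])
Rm=R.from_rotvec(s["ee_rot"]).as_matrix();print(np.degrees(np.arctan2(Rm[1,1],Rm[0,1])),Rm[:,0])
d=np.array([np.cos(np.radians(41.1)),np.sin(np.radians(41.1)),0])
c=np.array([479.1,216.2,58]);print([proj("wrist",c+k*d,T).round(1) for k in(-42,0,42)])
E
```

```text
time_s: 5.5
position: [479.3, 216.0, 103.1]
ee_rot: [-0.561, 1.496, 0.56]
wrist_force: [1.0, -0.5, -0.4]
opening: 85.5
5.5 [479.26023946 216.00044642 103.09261014]
131.08132015912716 [ 1.09255999e-03 -4.35191522e-04 -9.99999308e-01]
[array([317.6, 160.5]), array([317.7, 220.9]), array([317.8, 274.7])]
```

View pics/e_wrist.png

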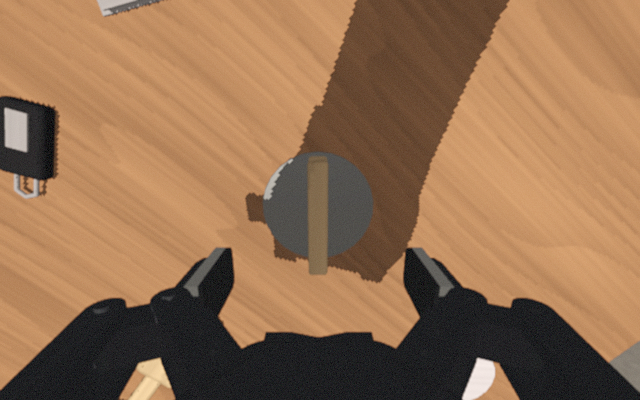

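The bar runs (318,160)–(318,274), matching the prediction. I'll descend and grip.

```bash
python3 -m creep '[[[0,0,-3.5,0,0,0,-1],[0,0,-6,0,0,0,-1],[0,0,-7.35,0,0,0,-1],[0,0,-7.35,0,0,0,-1],[0,0,-7.35,0,0,0,0.3],[0,0,-7.35,0,0,0,0.5],[0,0,-7.35,0,0,0,0.7],[0,0,-7.35,0,0,0,1],[0,0,-7.35,0,0,0,1],[0,0,-7.35,0,0,0,1],[0,0,-7.35,0,0,0,1],[0,0,-7.35,0,0,0,1]]]' 70
python3 - <<'E'
from h import *
import cv2
s=observe();a=read_camera("wrist");b=read_camera("side")
import numpy as np
cv2.imwrite("pics/f.png",np.hstack([cv2.resize(a[:,:,::-1],(400,250)),cv2.resize(b[130:230,220:380,::-1],(400,250))]))
print(s["time_s"],s["position"],s["opening"],s["wrist_force"])
E
```

```text
time_s: 7.05
position: [479.4, 216.1, 29.8]
ee_rot: [-0.561, 1.496, 0.56]
wrist_force: [-1.1, -1.3, 6.2]
opening: 12.8
7.05 [479.3813802  216.07414329  29.81602446] 12.781325248005498 [-1.11553297 -1.33617344  6.17254197]
```

View pics/f.png

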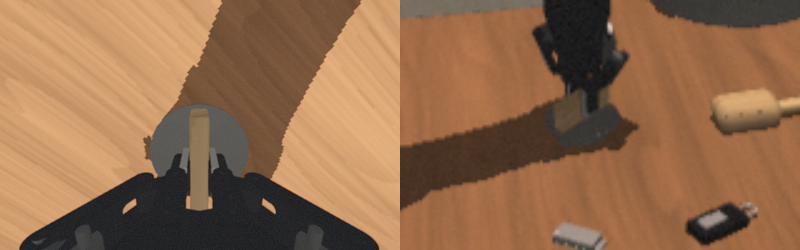

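Gripped at opening 12.8. Now lift, then carry to above the canister with a -71.1° turn.

```bash
python3 -m creep '[[[0,0,3,0,0,0,1],[0,0,7,0,0,0,1],[0,0,11,0,0,0,1],[0.3,-2,13,0,0,-4,1],[0.6,-5,13,0,0,-9,1],[1,-9,13,0,0,-16,1],[1.5,-13.5,13,0,0,-23,1],[2,-18,13,0,0,-30,1],[2.5,-22.5,13,0,0,-37,1],[3,-27,13,0,0,-45,1],[3.5,-31.5,13,0,0,-53,1],[4,-35.5,13,0,0,-60,1],[4.3,-38.5,13,0,0,-65,1],[4.5,-40.8,13,0,0,-69,1],[4.65,-42,13,0,0,-70.5,1],[4.7,-42.57,13,0,0,-71.1,1],[4.7,-42.57,12,0,0,-71.1,1],[4.7,-42.57,11.5,0,0,-71.1,1],[4.7,-42.57,11.5,0,0,-71.1,1],[4.7,-42.57,11.5,0,0,-71.1,1]]]'
python3 - <<'E'
from h import *
import cv2
s=observe();a=read_camera("wrist");b=read_camera("side");t=read_camera("top")
print(s["time_s"],s["position"],s["opening"],s["wrist_force"])
Rm=R.from_rotvec(s["ee_rot"]).as_matrix();print(np.degrees(np.arctan2(Rm[1,1],Rm[0,1])),Rm[:,0])
np.save("T_g.npy",wristT(s))
for n,i in zip("wst",(a,b,t)): cv2.imwrite(f"pics/g_{n}.png",i[:,:,::-1])
cv2.imwrite("pics/g.png",np.hstack([cv2.resize(a[80:330,195:445,::-1],(400,400)),cv2.resize(b[180:310,275:405,::-1],(400,400))]))
E
```

```text
time_s: 9.65
position: [526.5, -209.4, 144.9]
ee_rot: [0.409, 1.531, -0.411]
wrist_force: [0.0, -1.3, -1.6]
opening: 12.7
9.65 [ 526.48041181 -209.36589614  144.9122912 ] 12.670096644865502 [ 0.02179676 -1.34331526 -1.64240781]
60.01610011281362 [ 2.22015152e-04 -1.31992793e-03 -9.99999104e-01]
```

View pics/g.png

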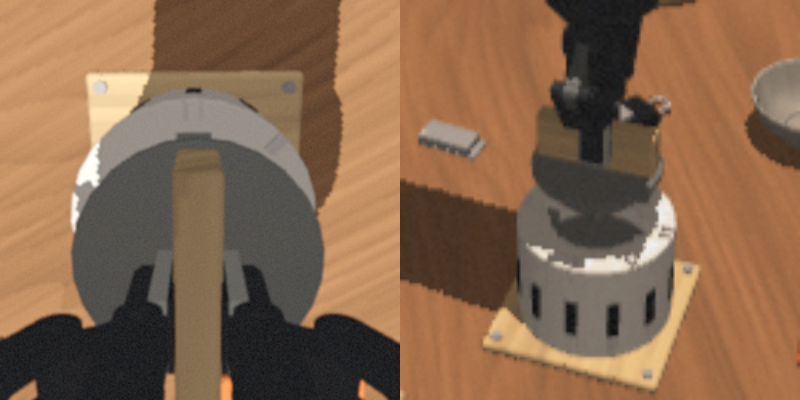

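The bar is in line with the notch in both views. I'll lower in steps while watching the force. Foot-at-face is expected at TCP z≈120 and fully home at ≈102.

```bash
python3 -m creep '[[[0,0,-1,0,0,0,1],[0,0,-2,0,0,0,1],[0,0,-2.4,0,0,0,1],[0,0,-2.7,0,0,0,1],[0,0,-2.9,0,0,0,1],[0,0,-3.1,0,0,0,1],[0,0,-3.1,0,0,0,1]]]'
```

```text
time_s: 10.68
position: [526.5, -209.5, 114.0]
ee_rot: [0.409, 1.531, -0.411]
wrist_force: [0.4, -0.2, -0.6]
opening: 12.9
```

The foot is 6 mm below the face with no contact force, so the lugs are in. Continuing home.

```bash
python3 -m creep '[[[0,0,-0.3,0,0,0,1],[0,0,-0.6,0,0,0,1],[0,0,-0.9,0,0,0,1],[0,0,-1.1,0,0,0,1],[0,0,-1.2,0,0,0,1],[0,0,-1.25,0,0,0,1],[0,0,-1.25,0,0,0,1]]]'
python3 - <<'E'
from h import *
import cv2
s=observe();a=read_camera("wrist");b=read_camera("side")
print(s["time_s"],s["position"],s["opening"],s["wrist_force"],s["torque"])
Rm=R.from_rotvec(s["ee_rot"]).as_matrix();print(np.degrees(np.arctan2(Rm[1,1],Rm[0,1])))
cv2.imwrite("pics/h.png",np.hstack([cv2.resize(a[80:330,195:445,::-1],(400,400)),cv2.resize(b[180:310,275:405,::-1],(400,400))]))
E
```

```text
time_s: 11.55
position: [526.5, -209.7, 101.9]
ee_rot: [0.41, 1.53, -0.411]
wrist_force: [-3.0, -0.3, 5.9]
opening: 12.9
11.55 [ 526.50759121 -209.68574253  101.86248112] 12.904165570818575 [-3.02581181 -0.26383123  5.88379355] [0.1147213  0.46629091 0.07187891]
59.98385859152756
```

View pics/h.png

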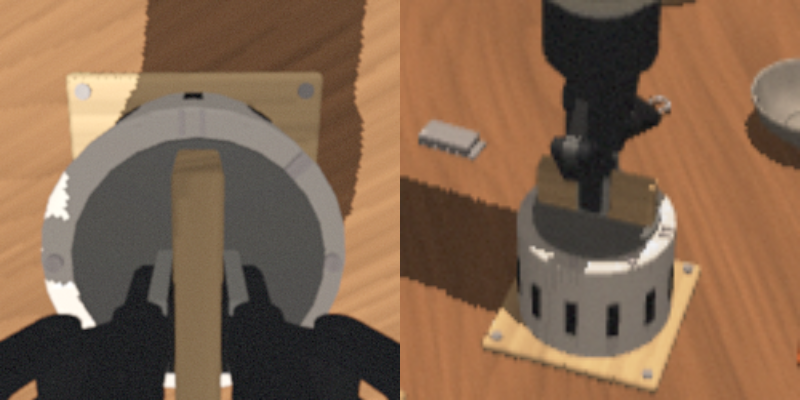

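The cap is fully home: TCP z is 101.9 as predicted, there is 6 N of support, and the disc is flush. The twin ribs are in line with the bar. Now the clockwise twist, first to 30°.

```bash
python3 -m creep '[[[0,0,0,0,0,-3,1],[0,0,0,0,0,-6,1],[0,0,0,0,0,-9,1],[0,0,0,0,0,-12,1],[0,0,0,0,0,-15,1],[0,0,0,0,0,-18,1],[0,0,0,0,0,-21,1],[0,0,0,0,0,-24,1],[0,0,0,0,0,-27,1],[0,0,0,0,0,-30,1],[0,0,0,0,0,-30,1]]]'
python3 - <<'E'
from h import *
s=observe();print(s["wrist_force"],s["torque"],s["position"])
Rm=R.from_rotvec(s["ee_rot"]).as_matrix();print(np.degrees(np.arctan2(Rm[1,1],Rm[0,1])))
E
```

```text
time_s: 13.02
position: [526.0, -210.5, 102.0]
ee_rot: [0.815, 1.411, -0.819]
wrist_force: [-4.5, -4.3, 1.5]
opening: 13.0
[-4.54742526 -4.33268843  1.47978564] [-0.93689046  0.81803989  0.10637926] [ 525.98191409 -210.48064141  101.99930458]
29.90579594243633
```

```bash
python3 -m creep '[[[0,0,0,0,0,-3,1],[0,0,0,0,0,-6,1],[0,0,0,0,0,-9,1],[0,0,0,0,0,-12,1],[0,0,0,0,0,-14,1],[0,0,0,0,0,-14.9,1],[0,0,0,0,0,-14.9,1],[0,0,0,0,0,-14.9,1]]]'
python3 - <<'E'
from h import *
import cv2
s=observe();a=read_camera("wrist");b=read_camera("side")
print(s["time_s"],s["position"],s["opening"],s["wrist_force"],s["torque"])
Rm=R.from_rotvec(s["ee_rot"]).as_matrix();print(np.degrees(np.arctan2(Rm[1,1],Rm[0,1])))
cv2.imwrite("pics/i_w.png",a[:,:,::-1])
cv2.imwrite("pics/i.png",np.hstack([cv2.resize(a[80:330,195:445,::-1],(400,400)),cv2.resize(b[180:310,275:405,::-1],(400,400))]))
E
```

```text
time_s: 14.02
position: [525.6, -210.7, 102.0]
ee_rot: [1.012, 1.322, -1.017]
wrist_force: [-5.1, -0.7, 2.6]
opening: 13.0
14.025 [ 525.62222026 -210.71311696  102.02125365] 12.97497820067308 [-5.08380933 -0.66302017  2.58016484] [-0.25474022  1.0400776   0.21635818]
14.990435840997819
```

View pics/i.png

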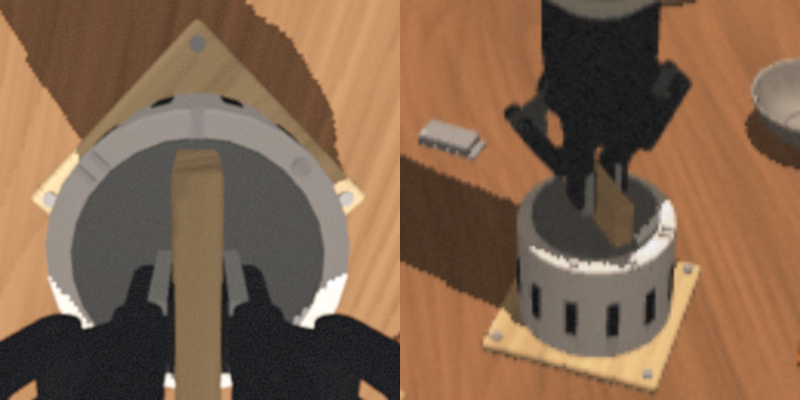

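The bar (centre column 197) points straight at the broad rib (column 197). The twin ribs are to the left, the pip is to the right, and the lock has not been reached. I'll check that it stays steady, then hand in.

```bash
python3 -m creep '[[[0,0,0,0,0,0,1],[0,0,0,0,0,0,1],[0,0,0,0,0,0,1],[0,0,0,0,0,0,1],[0,0,0,0,0,0,1],[0,0,0,0,0,0,1],[0,0,0,0,0,0,1],[0,0,0,0,0,0,1]]]'
python3 - <<'E'
from h import *
import cv2
s=observe();a=read_camera("wrist");t=read_camera("top")
Rm=R.from_rotvec(s["ee_rot"]).as_matrix();print(s["time_s"],s["torque"],np.degrees(np.arctan2(Rm[1,1],Rm[0,1])))
cv2.imwrite("pics/j.png",np.hstack([cv2.resize(a[80:330,195:445,::-1],(400,400)),cv2.resize(t[50:300,220:470,::-1],(400,400))]))
E
```

```text
time_s: 15.12
position: [525.6, -210.7, 102.0]
ee_rot: [1.012, 1.322, -1.017]
wrist_force: [-3.7, -1.4, 2.1]
opening: 12.6
15.125 [-0.2836801   0.81304133  0.13189331] 14.986475160224076
```

View pics/j.png

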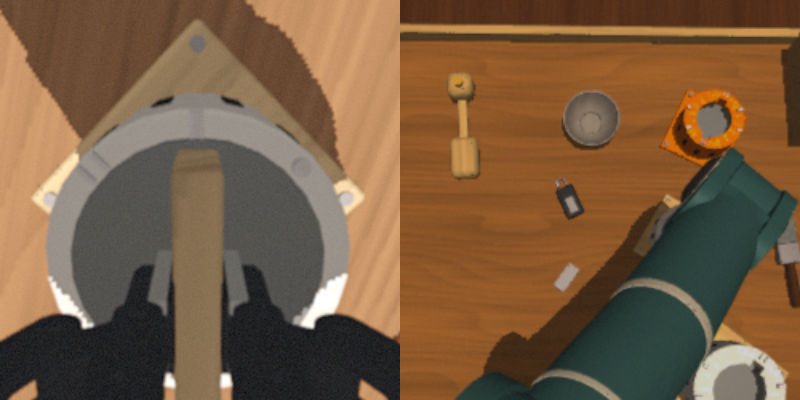

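The cap is steady, with the bar still at the broad rib, and the bystanders in view are where they were.

```bash
python3 -c "
from station import *
print(sign_off())"
```

```text
the job is handed in; nothing more can be done
None
```

The cap is on the smaller white canister, fully home and turned 45° clockwise. I handed the job in at about 15 s, with the gripper still holding the bar there.

**Last checks:**
- **Seating:** TCP height was 101.9 mm, against 101.8 mm expected for fully home, and the disc looked flush on the face.
- **Half-turn:** The wrist picture shows the bar pointing straight at the broad half-way rib. Over a 1 s hold the angle did not change. The moment about the vertical read about 0.13 N m, and the lock was not reached.
- **Forces:** Every wrist force I read stayed below 10 N.
- **Other things on the shelf:** The bystanders visible in the last top view look where they were. The polish tin was outside that crop, and the arm partly hid the shoe brush and the small canister.

**Disagreement:** The top and wrist cameras differed by about 4–5 mm on absolute position. They agreed to within about 0.5 mm on the distance from cap to canister, so I used the wrist values and the cap went in without contact force. During the twist the tool drifted about 1.3 mm sideways as the cap centred itself.

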